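# Start up the cutting line from its push-button desk

## Robot

A 7-joint arm with a two-finger parallel gripper is mounted at the origin on the work surface. World frame = base frame: x ahead of the robot, y to its left, z up, the work surface at z = 0. Lengths are in mm, angles in rad, forces in N, time in s.
With the tool pointing down it reaches from about 425 to 925 mm from the base axis. Payload 6.8 kg.
Tool frame: the origin (TCP) lies at the very end of the fingers, on their centre line; the grasp point (between the pads) lies 19 mm behind it; z points along the fingers, y is the direction in which the jaws open and shut (so a half turn about z gives the same grasp; the last joint's range is limited). The gripper opens to 88 mm and grips with 3 to 60 N. Pads are 20 mm wide; open, the fingers measure 115 mm over their backs; the gripper's body (75 mm by 178 mm) begins 61 mm behind the grasp point.
Start: joints at [-1.417, 0.477, 0.022, 1.555, -0.011, 1.109, -0.083], TCP at [174.699, 652.018, 222.664] pointing down, gripper open.
Joint ranges: [-2.96, 2.96], [-0.34, 2.1], [-1.41, 1.46], [0.24, 2.44], [-1.37, 4.51], [0.17, 1.92], [-2.96, 2.96]. Speed limits (rad/s): [2.39, 2.39, 3.14, 3.14, 3.14, 3.14, 3.14].

## Interface

Orientations are given as a rotation vector (axis times angle).
In Python, from workcell import * gives the robot as it stands. The module is installed in compiled form; this text tells all that it offers.
- The arm moves only by the tool apply_moves, never from a script. Its argument "deltas" is one flat list of numbers, 5 for each row, row after row: the shift along the tool's x, y, z in mm, then the turn about the tool's z in rad, then the opening, from 0 (shut) to 1 (fully open). A call has 1 to 12 rows; each row is the pose to reach, as a shift and turn from the pose commanded when the call began, along the tool's axes at that moment; what a row does not reach only later rows make up. A row lasts 1/12 s, in which the tool goes at most 41.7 mm and 7.16 degrees, less where a joint would pass 70% of its speed; a pose out of reach is approached as far as the arm can. A call with a gripper value outside its range is refused whole. The fingers move at their own pace and stop on an object; "squeeze" is the grip in N (left out, the last holds). Time passes only in rows, so rows that repeat a pose let the fingers close. It gives the time, the measured TCP pose, the force and the opening at its end, in the units of the state.
- observe(): the state, without advancing time (a new reading comes with each control period).
- snapshot(name): name is "scene" or "top"; returns a dict with "pixels" (384x512x3 uint8, blue, green, red), "fx", "fy", "cx", "cy" (pixels), "R" (3x3) and "t" (3): a world point X has camera coordinates R X + t. Camera axes: x right, y down, z forward; pixel columns grow to the right and rows downward; lengths in mm; the calibration is good to about 2 mm. A picture is of the moment at which its call begins. There is no depth.
- job_done(): hands the job in, once; it reports no verdict.
The state is a dict: "time": time; "joint_pos": joint angles; "qd": joint speeds; "effort": joint torques, N m; "tcp_pos": TCP position; "tcp_rot": TCP orientation; "force": force on the tool from outside, world axes, zero at the start; "torque": the same for the moment, N m; "grip_width": finger opening in mm.
Only numpy, scipy, OpenCV 4.12 (cv2) and the standard library are available. Lean on these libraries where they do the work, as an engineer would, in place of code of your own. Each camera call takes 0.05 s, during which the arm holds its last target. There are 200 camera calls.

## Task

Start up the cutting line at the grey control desk by pressing green start buttons fully home with the fingertips, so that each latches in: first the extraction fan (the starter with the blue marker plate), then the hydraulic pump (yellow plate), and last the roller feed (white plate). Leave all three latched in, leave the starter without a plate off and the emergency stop unpressed, and do not pick up or shift any of the loose things on the desk and table.

Things in the scene. Friction and masses are not known exactly. Their poses are not given: they have to be found in the camera images.
- desk: Grey steel control desk, fixed, 320 deep (x) by 500 wide (y) mm. Origin: centre of its underside; -x side is the front. Front ledge 85 mm high; then a panel rising backwards at 15 deg, outward normal (-0.259, 0, 0.966) in the desk's frame; then a back ledge 134 mm high. Four black motor starters stand in a row on the panel at y = 117, 39, -39, -117 mm, in an order that changes, 78 mm apart.
- panel (a point): Centre of the desk's sloping panel, on its surface. The starters' centres lie level with it, to its left and right (along the desk's y). Outside them stand a main switch and two lamps (y = +205 mm, up to 29 mm off the panel) and the emergency stop (y = -205 mm, up to 39 mm off the panel).
- starter_blue: Black motor starter with a blue marker plate (extraction fan), 46 x 19 mm, at its far, upper end. 68 mm wide, 112 mm along the slope, 14 mm thick. Origin: centre of its underside on the panel; axes parallel to the desk's. Two round 24 mm caps: green start button 9 mm up the slope from its centre, red stop button 33 mm down the slope.
- start_blue_top (a point): Centre of the top of the green start button on the starter with a blue marker plate (extraction fan); moves with the button. 13 mm proud of the starter's 14 mm thick face when out, 6 mm when home. Pressed along the panel's inward normal, 15 deg from vertical.
- start_blue (a joint): Green start button of the blue-marked starter, m: 0 = out (off), 0.007 = fully home (on). Over-centre latch: about 3 N to start it, then it snaps home past the middle and stays. The red stop button beside it is in at 0 and comes out 7 mm as this goes home; pressing that pops this out again.
- starter_yellow: Black motor starter with a yellow marker plate (hydraulic pump), 46 x 19 mm, at its far, upper end. 68 mm wide, 112 mm along the slope, 14 mm thick. Origin: centre of its underside on the panel; axes parallel to the desk's. Two round 24 mm caps: green start button 9 mm up the slope from its centre, red stop button 33 mm down the slope.
- start_yellow_top (a point): Centre of the top of the green start button on the starter with a yellow marker plate (hydraulic pump); moves with the button. 13 mm proud of the starter's 14 mm thick face when out, 6 mm when home. Pressed along the panel's inward normal, 15 deg from vertical.
- start_yellow (a joint): Green start button of the yellow-marked starter, m: 0 = out (off), 0.007 = fully home (on). Over-centre latch: about 3 N to start it, then it snaps home past the middle and stays. The red stop button beside it is in at 0 and comes out 7 mm as this goes home; pressing that pops this out again.
- starter_white: Black motor starter with a white marker plate (roller feed), 46 x 19 mm, at its far, upper end. 68 mm wide, 112 mm along the slope, 14 mm thick. Origin: centre of its underside on the panel; axes parallel to the desk's. Two round 24 mm caps: green start button 9 mm up the slope from its centre, red stop button 33 mm down the slope.
- start_white_top (a point): Centre of the top of the green start button on the starter with a white marker plate (roller feed); moves with the button. 13 mm proud of the starter's 14 mm thick face when out, 6 mm when home. Pressed along the panel's inward normal, 15 deg from vertical.
- start_white (a joint): Green start button of the white-marked starter, m: 0 = out (off), 0.007 = fully home (on). Over-centre latch: about 3 N to start it, then it snaps home past the middle and stays. The red stop button beside it is in at 0 and comes out 7 mm as this goes home; pressing that pops this out again.
- starter_bare: Black motor starter with no marker plate (unused spare way). 68 mm wide, 112 mm along the slope, 14 mm thick. Origin: centre of its underside on the panel; axes parallel to the desk's. Two round 24 mm caps: green start button 9 mm up the slope from its centre, red stop button 33 mm down the slope.
- start_bare_top (a point): Centre of the top of the green start button on the starter with no marker plate (unused spare way); moves with the button. 13 mm proud of the starter's 14 mm thick face when out, 6 mm when home. Pressed along the panel's inward normal, 15 deg from vertical.
- start_bare (a joint): Green start button of the unmarked starter, m: 0 = out (off), 0.007 = fully home (on). Over-centre latch: about 3 N to start it, then it snaps home past the middle and stays. The red stop button beside it is in at 0 and comes out 7 mm as this goes home; pressing that pops this out again.
- estop_top (a point): Centre of the top of the red mushroom head (40 mm diameter) of the emergency stop, on a yellow disc, at the desk's right end (-y).
- estop (a joint): Travel of the emergency stop, m: 0 = out, 0.006 = pressed. To be left alone.
- tin: Loose flat aluminium tin, 61 mm diameter, 28 mm high, on the desk's back ledge. Origin: about the middle of its underside. To be left where it is.
- bushing: Loose brass bushing, 40 mm outside, 22 mm bore, 22 mm high, on the desk's front ledge. Origin: about the middle of its underside. To be left where it is.
- bolt: Loose steel bolt lying on the desk's front ledge, shank 16 mm thick and 55 mm long along its x, head 24 mm. Origin: underside, below the head's middle. To be left where it is.
- wrench: Loose steel wrench, 200 mm long along its x, lying on the table left of the desk. Origin: about the middle of its underside. To be left where it is.
- red_bin: Loose red parts bin, 160 x 100 x 70 mm, on the table right of the desk. Origin: about the middle of its underside. To be left where it is.
- blue_bin: Loose blue parts bin, 200 x 130 x 80 mm, on the table left of the desk. Origin: about the middle of its underside. To be left where it is.
- plug: Loose red industrial plug lying along its x, about 145 mm long, 61 mm high, on the table right of the desk. Origin: underside below its middle. To be left where it is.
- jar: Loose amber jar with steel cap, 68 mm diameter, 85 mm high, on the table right of the desk. Origin: about the middle of its underside. To be left where it is.

How it is judged:
By the outcome, as a careful person would: the job done as asked, in the order asked, and still so for the second after the job is handed in, with the robot touching nothing.
It also fails if it takes over 38 s, if anything falls off the work surface, if the arm or the gripper's body presses on something with over 40 N, if the wrist force passes 120 N, or if a joint passes its speed limit or range.

## Working session

There is one attempt and no reset: what is moved stays moved. The work goes in short steps, Python scripts to look and compute and a tool call to move; the robot and the scene stay as the last step left them, time stands still between calls to the robot, and variables do not carry over. Pictures are saved under pics/ and viewed, about 8 in all and at most 12, crops included, and the job is handed in when it is done.

Besides the shell and the picture viewer there is one more tool, called after "Emit:" as name(argument=value, ...) on one line, values as JSON. apply_moves: Moves the arm, as the interface text tells. Its arguments: {"type":"object","properties":{"deltas":{"type":"array"},"squeeze":{"type":"number"}},"required":["deltas"]}

```bash
mkdir -p pics; python3 - <<'E'
from workcell import *
import cv2,numpy as np,pickle
s=observe();print({k:np.round(v,3).tolist() for k,v in s.items()})
for n in("scene","top"):
    d=snapshot(n);cv2.imwrite(f"pics/{n}0.png",d["pixels"]);pickle.dump(d,open(n+".pkl","wb"))
    print(n,d["fx"],d["cx"],d["cy"],np.round(-np.array(d["R"]).T@np.array(d["t"])),np.round(d["R"],3).tolist())
E
```

```text
{'time': 0.0, 'joint_pos': [-1.417, 0.478, 0.022, 1.556, -0.011, 1.109, -0.083], 'qd': [0.0, 0.0, -0.002, -0.0, -0.002, 0.001, 0.0], 'effort': [-0.001, -58.286, 1.534, -27.261, -0.054, 0.017, 0.0], 'tcp_pos': [174.63, 651.413, 221.715], 'tcp_rot': [-0.41, -3.115, 0.003], 'force': [0.409, -0.297, -0.35], 'torque': [0.015, -0.048, 0.043], 'grip_width': 87.886}
scene 399.30557851654953 254.24644105570096 194.80819270484292 [1094.  913.  805.] [[-0.86, 0.51, -0.021], [0.292, 0.46, -0.839], [-0.418, -0.727, -0.544]]
top 498.7024164171183 262.04346710469895 185.09669023135027 [ 423.  -31. 2049.] [[0.006, -1.0, -0.0], [-0.999, -0.006, -0.054], [0.054, 0.001, -0.999]]
```

View pics/scene0.png

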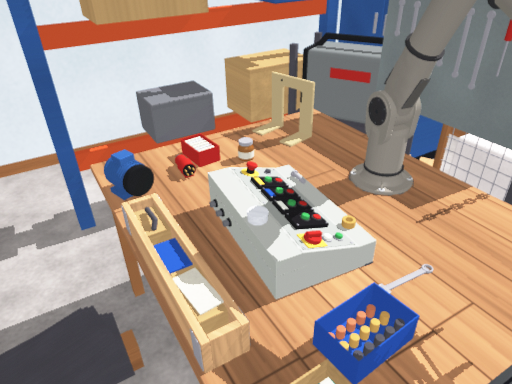

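View pics/top0.png

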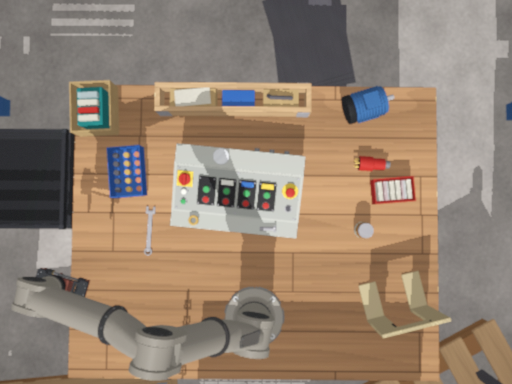

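```bash
cat > h.py <<'E'
import cv2,numpy as np,pickle
def blobs(im,lo,hi,roi,amin=8):
    x0,y0,x1,y1=roi
    h=cv2.cvtColor(im,cv2.COLOR_BGR2HSV); m=cv2.inRange(h,lo,hi); k=np.zeros_like(m);k[y0:y1,x0:x1]=m[y0:y1,x0:x1]
    n,_,st,c=cv2.connectedComponentsWithStats(k)
    return [(c[i].round(1).tolist(),int(st[i,4])) for i in range(1,n) if st[i,4]>=amin]
def ray(d,p):
    R=np.array(d["R"]);o=-R.T@np.array(d["t"])
    v=R.T@np.array([(p[0]-d["cx"])/d["fx"],(p[1]-d["cy"])/d["fy"],1]);return o,v/np.linalg.norm(v)
def onz(d,p,z):
    o,v=ray(d,p);return o+v*(z-o[2])/v[2]
def tri(d1,p1,d2,p2):
    o1,v1=ray(d1,p1);o2,v2=ray(d2,p2)
    s=np.linalg.lstsq(np.c_[v1,-v2],o2-o1,rcond=None)[0];a=o1+s[0]*v1;b=o2+s[1]*v2;return (a+b)/2,np.linalg.norm(a-b)
E
python3 - <<'E'
from h import *
T=pickle.load(open("top.pkl","rb"));S=pickle.load(open("scene.pkl","rb"))
for n,lo,hi in(("green",(45,90,50),(85,255,255)),("red",(0,130,80),(6,255,255)),("yel",(22,130,120),(35,255,255)),("blue",(105,130,80),(125,255,255))):
    print(n,"top")
    for c,a in blobs(T["pixels"],lo,hi,(170,140,306,240),5): print(c,a,onz(T,c,138).round())
    print("scene",blobs(S["pixels"],lo,hi,(205,155,372,285),5))
a=cv2.resize(T["pixels"][140:240,168:310],None,fx=5.5,fy=5.5,interpolation=2)
b=cv2.resize(S["pixels"][158:255,225:365],None,fx=5.5,fy=5.5,interpolation=2)
cv2.imwrite("pics/a.png",a);cv2.imwrite("pics/b.png",b)
E
```

```text
green top
[205.6, 188.9] 39 [510. 187. 138.]
[226.1, 190.9] 39 [502. 108. 138.]
[246.0, 193.0] 39 [495.  32. 138.]
[266.4, 195.0] 36 [488. -46. 138.]
[182.5, 200.7] 14 [464. 275. 138.]
scene [([267.8, 178.8], 36), ([278.9, 189.9], 50), ([291.2, 202.1], 54), ([304.9, 215.6], 61), ([338.4, 235.3], 34)]
red top
[184.1, 178.5] 88 [549. 270. 138.]
[289.9, 192.3] 50 [ 499. -137.  138.]
[205.3, 199.0] 31 [471. 188. 138.]
[225.3, 201.2] 32 [463. 111. 138.]
[245.3, 203.2] 32 [456.  34. 138.]
[265.4, 205.3] 29 [448. -43. 138.]
scene [([211.1, 158.6], 118), ([251.1, 165.2], 71), ([278.2, 179.4], 22), ([289.8, 190.6], 24), ([302.6, 202.8], 28), ([316.5, 216.0], 32), ([312.9, 236.7], 189)]
yel top
[186.8, 176.1] 65 [558. 260. 138.]
[178.1, 183.2] 9 [531. 293. 138.]
[267.1, 186.3] 75 [521. -49. 138.]
[289.5, 189.0] 79 [ 511. -135.  138.]
scene [([253.5, 176.4], 98), ([348.8, 221.0], 17), ([310.3, 242.4], 93)]
blue top
[247.0, 184.2] 71 [529.  28. 138.]
scene [([269.5, 191.7], 53)]
```

View pics/a.png

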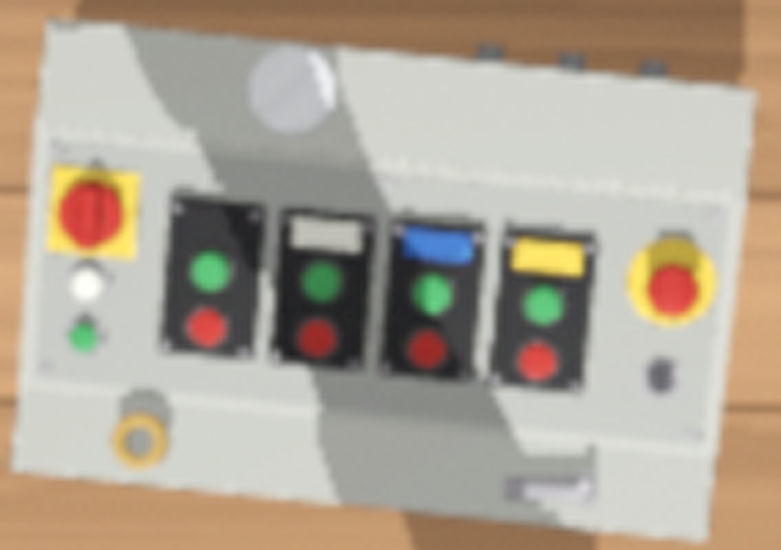

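View pics/b.png

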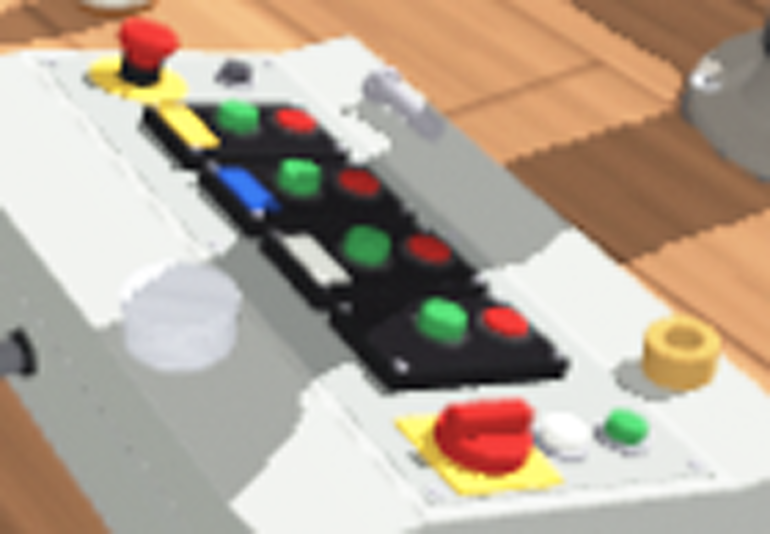

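```bash
cat >> h.py <<'E'
T=pickle.load(open("top.pkl","rb"));S=pickle.load(open("scene.pkl","rb"))
B=dict(bare=([205.6,188.9],[304.9,215.6]),white=([226.1,190.9],[291.2,202.1]),blue=([246,193],[278.9,189.9]),yellow=([266.4,195],[267.8,178.8]))
from scipy.spatial.transform import Rotation as Ro
def totool(s,p,yaw):
    R=Ro.from_rotvec(s["tcp_rot"]).as_matrix()
    d=R.T@(np.array(p)-s["tcp_pos"]); y=R.T@np.array([-np.sin(yaw),np.cos(yaw),0]); return d.round(1),np.arctan2(-y[0],y[1]).round(3)
E
python3 - <<'E'
from h import *
from workcell import *
for k,(a,b) in B.items(): print(k,*tri(T,a,S,b),onz(T,a,138).round(1))
P=np.array([onz(T,a,138)[:2] for a,_ in B.values()]);v=P[0]-P[3];yaw=np.arctan2(-v[0],v[1]);print(yaw, v)
# tip centre 6 mm downhill of blue, z 175
u=np.array([np.cos(yaw),np.sin(yaw),0]);g=onz(T,B["blue"][0],138)-6*u;g[2]=180;print(g,totool(observe(),g,yaw))
E
```

```text
bare [510.3741164  187.01414977 132.90213568] 1.4034391510919486 [509.6 186.9 138. ]
white [502.9767489  108.36739155 131.77686252] 0.8128980409527791 [502.4 108.2 138. ]
blue [495.6917775   31.53542371 131.65448154] 1.5922298174062355 [494.8  31.8 138. ]
yellow [488.13196863 -46.71884054 130.73420294] 0.6749277711893072 [487.6 -46.5 138. ]
-0.09393237999728113 [ 21.98244044 233.33540453]
[488.82377647  32.34126603 180.        ] (array([-463.8, -516.7,   42.7]), np.float64(-0.168))
```

Emit:
apply_moves(deltas=[-464,-517,0,-0.168,0,-464,-517,0,-0.168,0,-464,-517,0,-0.168,0,-464,-517,0,-0.168,0,-464,-517,0,-0.168,0,-464,-517,0,-0.168,0,-464,-517,0,-0.168,0,-464,-517,0,-0.168,0,-464,-517,0,-0.168,0,-464,-517,0,-0.168,0,-464,-517,0,-0.168,0,-464,-517,0,-0.168,0], squeeze=20)

```text
time: 1.1
tcp_pos: [401.3, 204.0, 222.6]
tcp_rot: [-0.147, -3.138, -0.0]
force: [2.1, 0.5, 0.0]
grip_width: 11.0
```

```bash
python3 - <<'E'
from h import *
from workcell import *
s=observe();print(s["tcp_pos"],s["time"],s["grip_width"]);print(totool(s,[488.8,32.3,180],-.094))
E
```

```text
[401.25116241 204.02430533 222.64033543] 1.1 11.000101003195521
(array([-103.2, -162.8,   42.6]), np.float64(0.0))
```

Emit:
apply_moves(deltas=[-103,-163,20,0,0,-103,-163,20,0,0,-103,-163,40,0,0,-103,-163,40,0,0,-103,-163,40,0,0,-103,-163,40,0,0,-103,-163,40,0,0,-103,-163,40,0,0,-103,-163,40,0,0])

```text
time: 1.85
tcp_pos: [487.9, 35.9, 182.8]
tcp_rot: [-0.143, -3.138, -0.001]
force: [-0.3, 0.2, -0.7]
grip_width: 0.4
```

```bash
python3 - <<'E'
from h import *
from workcell import *
s=observe();print(s["tcp_pos"],s["time"],s["grip_width"],s["force"]);print(totool(s,[488.8,32.3,180],-.094))
a=snapshot("top")["pixels"];b=snapshot("scene")["pixels"]
im=np.hstack([cv2.resize(a[140:240,180:300],(396,330)),cv2.resize(b[120:240,230:350],(396,396))[:330]]);cv2.imwrite("pics/c.png",im)
E
```

```text
[487.87840452  35.85704182 182.78238958] 1.85 0.4355158845219006 [-0.32107103  0.23594722 -0.72292134]
(array([-1.2, -3.5,  2.8]), np.float64(0.003))
```

View pics/c.png

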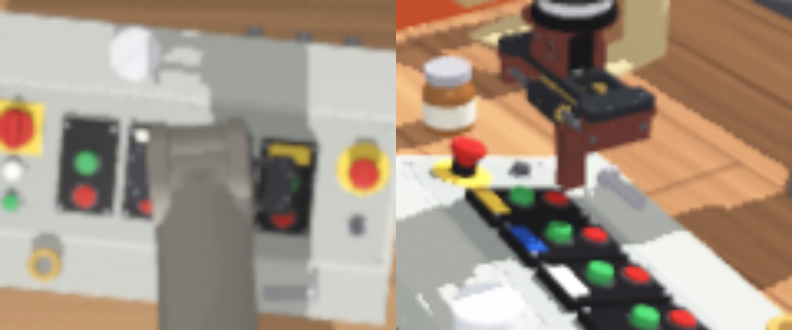

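Emit:
apply_moves(deltas=[-1,-3.5,15,0,0,-1,-3.5,30,0,0,-1,-3.5,36,0,0,-1,-3.5,38,0,0,-1,-3.5,38,0,0,-1,-3.5,38,0,0])

```text
time: 2.45
tcp_pos: [489.2, 31.0, 145.2]
tcp_rot: [0.146, 3.138, 0.0]
force: [0.4, 0.5, 0.3]
grip_width: 0.5
```

```bash
python3 - <<'E'
from h import *
from workcell import *
s=observe();print(s["tcp_pos"],s["time"],s["force"]);
print(totool(s,[488.8,32.3,140],-.094))
d=snapshot("scene");b=d["pixels"];p=np.array(d["R"])@s["tcp_pos"]+d["t"];print(p[:2]/p[2]*d["fx"]+[d["cx"],d["cy"]])
cv2.imwrite("pics/d.png",cv2.resize(b[140:240,230:350],(720,600)))
E
```

```text
[489.19560471  31.03157342 145.16864022] 2.45 [0.38338238 0.51839638 0.2922617 ]
(array([0.5, 1.2, 5.2]), np.float64(0.001))
[280.84773067 185.60174743]
```

View pics/d.png

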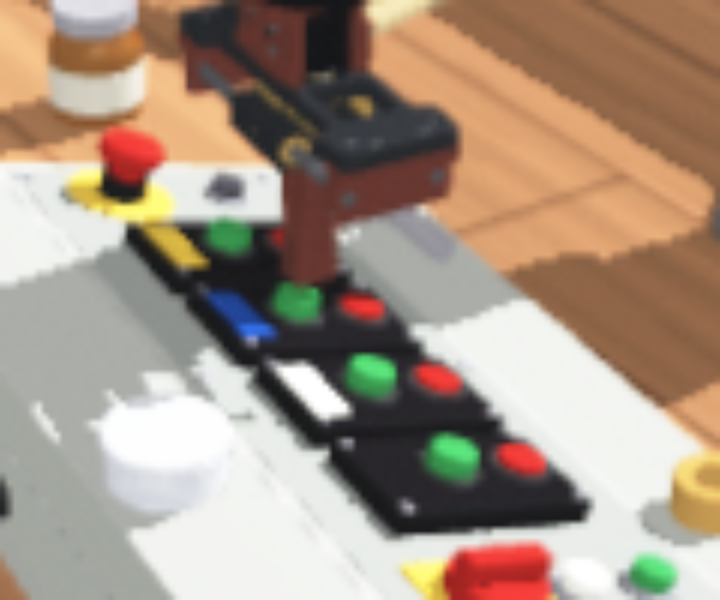

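The closed fingertips are just above the blue starter's green cap (about pixel 297,290 in the crop), slightly downhill and clear of the red cap.

Emit:
apply_moves(deltas=[0,0,3,0,0,0,0,5,0,0,-0.3,0,7,0,0,-0.8,0,9,0,0,-1.3,0,11,0,0,-1.8,0,13,0,0,-1.8,0,13,0,0])

```text
time: 3.08
tcp_pos: [490.6, 30.5, 131.9]
tcp_rot: [-0.148, -3.137, -0.0]
force: [-3.6, 0.6, 9.2]
grip_width: 0.7
```

Emit:
apply_moves(deltas=[0,0,1,0,0,0,0,2,0,0,0,0,2,0,0])

```text
time: 3.33
tcp_pos: [490.8, 30.5, 131.5]
tcp_rot: [-0.148, -3.138, -0.002]
force: [-9.9, -0.9, 26.2]
grip_width: 0.2
```

Emit:
apply_moves(deltas=[1.5,0,-10,0,0,1.8,0,-30,0,0,1.8,-20,-40,0,0,1.8,-50,-40,0,0,1.8,-77,-40,0,0,1.8,-77,-40,0,0,1.8,-77,-40,0,0,1.8,-77,-30,0,0,1.8,-77,-16,0,0,1.8,-77,-16,0,0,1.8,-77,-16,0,0])

```text
time: 4.25
tcp_pos: [481.0, -44.9, 144.6]
tcp_rot: [-0.144, -3.136, 0.0]
force: [0.8, 1.2, 0.0]
grip_width: 0.7
```

```bash
python3 - <<'E'
from h import *
from workcell import *
s=observe();print(s["tcp_pos"],s["time"],s["force"]);
g=onz(T,B["yellow"][0],138)-6*np.array([.9956,-.094,0]);g[2]=140
print(totool(s,g,-.094))
d=snapshot("scene");b=d["pixels"]
cv2.imwrite("pics/e.png",cv2.resize(b[140:240,230:350],(720,600)))
E
```

```text
[480.95380923 -44.88228459 144.59448272] 4.25 [0.76800162 1.19479679 0.0041665 ]
(array([-0.8, -1. ,  4.6]), np.float64(0.002))
```

View pics/e.png

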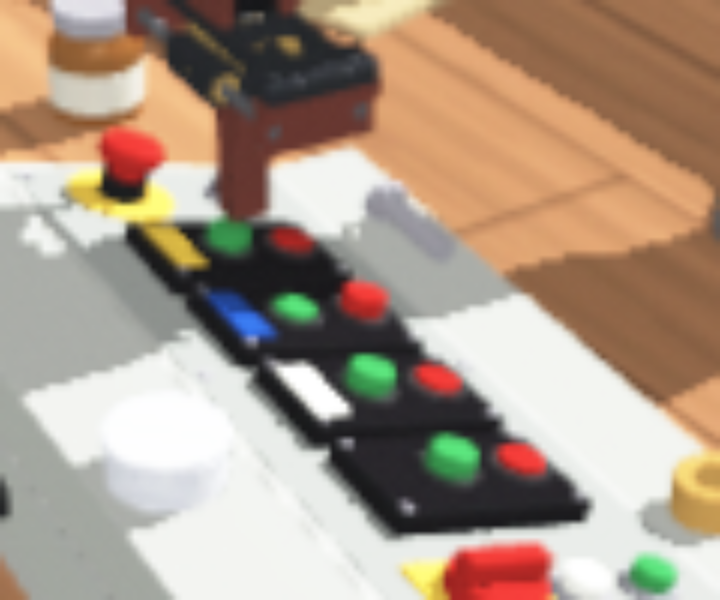

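The blue start is in (low cap at 297,308) and its red stop is out (365,300). The tip is over the yellow starter's cap (230,235), so I press it next.

Emit:
apply_moves(deltas=[-0.8,-1,3,0,0,-0.8,-1,5,0,0,-1.2,-1,7,0,0,-1.7,-1,9,0,0,-2.2,-1,11,0,0,-2.5,-1,13,0,0,-2.5,-1,15,0,0,-2.5,-1,15,0,0])

```text
time: 4.97
tcp_pos: [484.5, -47.3, 131.9]
tcp_rot: [0.148, 3.138, 0.002]
force: [-5.4, -0.1, 18.7]
grip_width: 0.6
```

Emit:
apply_moves(deltas=[1.5,0,-10,0,0,2.5,0,-30,0,0,2.5,20,-40,0,0,2.5,50,-40,0,0,2.5,90,-40,0,0,2.5,130,-40,0,0,2.5,156,-40,0,0,2.5,156,-40,0,0,2.5,156,-40,0,0,2.5,156,-30,0,0,2.5,156,-18,0,0,2.5,156,-18,0,0])

```text
time: 5.97
tcp_pos: [494.6, 105.9, 146.4]
tcp_rot: [-0.151, -3.135, 0.003]
force: [-0.9, -0.4, -0.5]
grip_width: 0.5
```

```bash
python3 - <<'E'
from h import *
from workcell import *
s=observe();print(s["tcp_pos"],s["time"],s["force"]);
print(totool(s,[496.4,108.8,140],-.094))
d=snapshot("scene");b=d["pixels"]
cv2.imwrite("pics/f.png",cv2.resize(b[140:240,230:350],(720,600)))
E
```

```text
[494.64850925 105.91014215 146.44306263] 5.9667 [-0.9147145  -0.40853228 -0.47928961]
(array([-1.5,  3.1,  6.4]), np.float64(-0.003))
```

View pics/f.png

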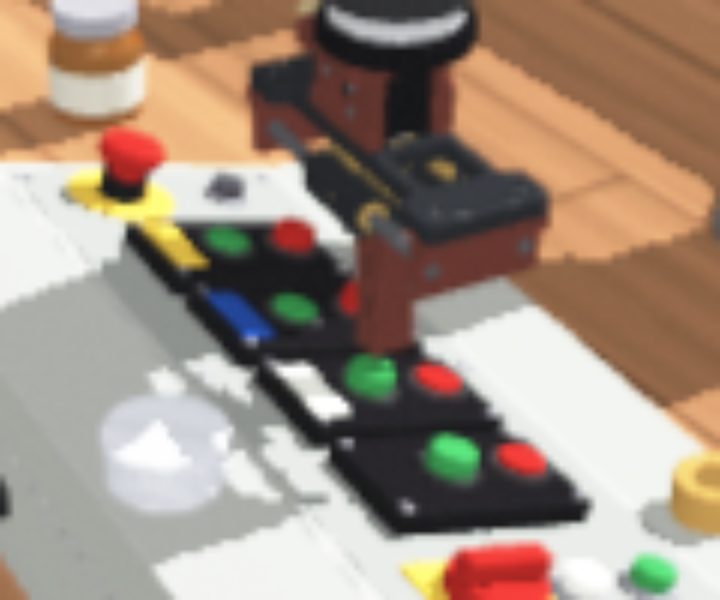

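Yellow is in (228,241) and its red stop is out (293,237). Blue is still in. The tip is near the white starter's cap (372,372).

Emit:
apply_moves(deltas=[-1.5,2.5,2,0,0,-1.5,2.5,5,0,0,-1.5,2.5,7,0,0,-2,2.5,9,0,0,-2.4,2.5,11,0,0,-2.9,2.5,13,0,0,-3.2,2.5,15,0,0,-3.2,2.5,16.5,0,0,-3.2,2.5,16.5,0,0])

```text
time: 6.77
tcp_pos: [500.0, 110.5, 132.6]
tcp_rot: [0.148, 3.138, 0.001]
force: [-1.4, 0.1, 6.3]
grip_width: 0.4
```

Emit:
apply_moves(deltas=[0,0,1,0,0,0,0,2,0,0,0,0,2,0,0])

```text
time: 7.02
tcp_pos: [500.2, 110.5, 132.1]
tcp_rot: [0.148, 3.138, 0.002]
force: [-7.0, -1.8, 21.3]
grip_width: 0.9
```

Emit:
apply_moves(deltas=[2,0,-10,0,0,3,0,-30,0,0,3,0,-60,0,0,3,0,-100,0,0,3,0,-140,0,0,3,30,-160,0,0,3,60,-160,0,0,3,100,-160,0,0,3,140,-160,0,0,3,180,-160,0,0,3,180,-160,0,0,3,180,-160,0,0])

```text
time: 8.02
tcp_pos: [512.5, 292.8, 289.3]
tcp_rot: [-0.139, -3.138, 0.001]
force: [-0.2, -0.8, -0.1]
grip_width: 0.1
```

```bash
python3 - <<'E'
from h import *
from workcell import *
s=observe();print(s["tcp_pos"],s["time"],s["force"],np.abs(s["qd"]).max());
d=snapshot("scene");b=d["pixels"];a=snapshot("top")["pixels"]
im=np.hstack([cv2.resize(b[130:250,225:365],(420,360)),cv2.resize(a[140:240,190:300],(380,345))[:345].copy() if 0 else cv2.resize(a[140:240,190:300],(380,360))])
cv2.imwrite("pics/g.png",im)
df=cv2.absdiff(b,S["pixels"]).max(2)>60
for n,lo,hi in(("green",(45,90,50),(85,255,255)),("red",(0,130,80),(6,255,255))):print(n,blobs(b,lo,hi,(205,155,372,285),5))
E
```

```text
[512.54988913 292.76657602 289.31565103] 8.0167 [-0.21099643 -0.76653224 -0.10969157] 0.057126334537932755
green [([267.5, 179.6], 27), ([278.8, 190.8], 30), ([291.0, 203.0], 35), ([304.9, 215.5], 62), ([338.3, 235.3], 33)]
red [([211.1, 158.6], 118), ([357.2, 166.2], 190), ([251.1, 165.2], 71), ([335.7, 174.3], 213), ([278.4, 179.0], 29), ([329.4, 181.5], 13), ([289.9, 189.8], 36), ([302.6, 201.8], 39), ([316.5, 216.0], 32), ([312.9, 236.7], 188)]
```

View pics/g.png

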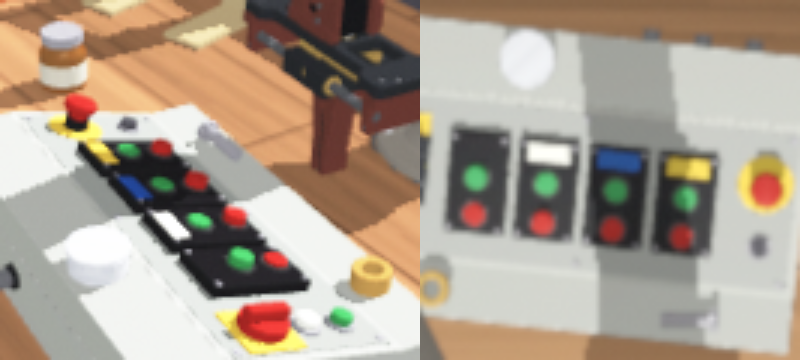

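All three marked starters are in with their red stops out. The bare one is unchanged, the e-stop is unchanged, and the arm is clear.

```bash
python3 -c "
from workcell import *
print(job_done())"
```

```text
the job is handed in; nothing more can be done
None
```

I pressed the green start buttons in the order asked: blue, yellow, then white. Each went in with the closed fingertips until it reached a firm stop. The last force readings at the stops were about 26, 19 and 21 N upward. The arm then moved clear, and I handed the job in at about 8 s.

In the last pictures all three start caps were low, with their red stop buttons out. The bare starter's buttons and the emergency stop looked the same as at the start. The tin, bushing, bolt and jar looked unmoved. I did not check the wrench, bins and plug at the end, but the arm's path kept well clear of them. No check failed or disagreed. The white press landed about 3 mm further up the slope than planned, but still on the cap.

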